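# Start and close the plug of a test port

## Task

The plug of the larger test port is sitting on top of its thread. Without lifting it out, turn it backward (counter-clockwise seen from above) until it lines up with the thread start and drops in, then turn it forward (clockwise) until it is home against its stops, its grip bar in line with the two bolted ears of the port. Let go of it and leave it there.

Things in the scene. Friction and masses are not known exactly. Their poses are not given: they have to be found in the camera images.
- plug_grip (a point): Middle of the dark upright grip bar (42 long along x, 14 thick along y, 48 high; 14 mm of bar above this point) of the loose 180 g plug in the larger port. Below the bar a hub 42 mm across with 2 lugs along plus and minus x, reaching 33 mm out. Alike after half a turn, z up, 2.5 mm side play. At the start it stands 69 mm over the port's origin, x axis 0.12 to 0.55 rad counter-clockwise of home.
- port: Larger, bolted-down test port: open cup 90 mm across, 30 high, on a base 136 x 56 x 8 mm with bolted ears along plus and minus x. Origin: centre of its underside, z up. Plug home: its x axis along the port's x, plug_grip 58 mm over the origin; stops 4 degrees beyond, also blocking a plug on top. Below the thread the plug has 3 mm of free height. Plug top then 72 mm over the bench.
- thread_start (a point): Middle of one of the two opposite 26 mm gaps between the steel thread segments in the cup, 31 mm from the port's axis, 27 mm over the bench, on a line 1.35 rad (77 degrees) counter-clockwise of the port's x seen from above. With the plug's x on that line (within 7 degrees) its lugs fit the gaps and it can drop 11 mm to the cup's floor; from there it turns 1.35 rad clockwise to home.
- small_port: Smaller test port (fixed, a bystander, already closed): 64 mm across, base 106 x 42 mm, top of its bar 56 mm over the bench. Origin: centre of its underside. Nothing is to be done to it.
Not all that is in view belongs to the job. What is shaped like the part that bears plug_grip but pink is not meant.

How it is judged:
On the way:
1. the plug, turned backward, has dropped in at the thread start (z of plug_grip in the frame of port below 0.0615 m and angle between the x axis of plug_grip and the x axis of port, either way round above 0.9 rad), for 0.1 s.
At the end, for the whole second after the job is handed in: The plug is down in the larger port (within 3.5 mm of its lowest seat, within 10 mm of the port's axis) with its grip bar within 10 degrees of the line of the two ears, and has been let go (z of plug_grip in the frame of port below 0.0615 m and angle between the x axis of plug_grip and the x axis of port, either way round below 0.18 rad and horizontal distance between plug_grip and port below 0.01 m); the robot touches nothing.
It fails at once if the plug is lifted out (more than 11 mm above where it stood) (z of plug_grip in the frame of port above 0.08 m).
It also fails if it takes over 38 s, if anything falls off the work surface, if the arm or the gripper's body presses on something with over 40 N, if the wrist force passes 120 N, or if a joint passes its speed limit or range.

## Robot

A 6-joint arm with a two-finger parallel gripper is mounted at the origin on a cart in front of the work surface, level with it; the furniture and walls round the work are solid. World frame = base frame: x ahead of the robot, y to its left, z up, the work surface at z = 0. Lengths are in m, angles in rad, forces in N, time in s.
With the tool pointing down it reaches from about 0.225 to 0.875 m from the base axis. Payload 3.4 kg.
Tool frame: the origin (TCP) lies between the finger pads; the fingertips stand 17 mm ahead of it and the grasp point (between the pads) lies 2 mm behind it; z points along the fingers, y is the line along which they close (so a half turn about z gives the same grasp; the last joint's range is limited). The gripper opens to 85 mm and grips with 20 to 120 N. Pads are 22 mm wide; open, the fingers measure 114 mm over their backs; the gripper's body (76 mm by 85 mm) begins 54 mm behind the grasp point. The pads swing forward as they close: fully open they stand 13 mm farther back than shut.
Start: joints at [0.991, 0.276, 1.505, -0, 1.361, -0.121], TCP at [0.255, 0.516, 0.248] pointing down, gripper open.
Joint ranges: [-2.89, 2.89], [-0.75, 2.08], [0.22, 2.7], [-1.18, 4.32], [0.11, 2.71], [-2.7, 2.7]. Speed limits (rad/s): [2.57, 2.57, 3.14, 3.14, 3.14, 3.14].

## Interface

Orientations are given as a unit quaternion [w, x, y, z].
In Python, from plant import arm gives the robot as it stands.
- The arm moves only by the tool jog_arm, never from a script. Its argument "targets" is text: rows parted by semicolons, each of 5 numbers parted by spaces: the opening, from 0 (shut) to 1 (fully open), then the shift along the tool's x, y, z in mm, then the turn about the tool's z in rad. A call has 1 to 20 rows; each row is the pose to reach, as a shift and turn from the pose commanded when the call began, along the tool's axes at that moment; what a row does not reach only later rows make up. A row lasts 1/12 s, in which the tool goes at most 41.7 mm and 7.16 degrees, less where a joint would pass 70% of its speed; a pose out of reach is approached as far as the arm can. A call with a gripper value outside its range is refused whole. The fingers move at their own pace and stop on an object; "squeeze" is the grip in N (left out, the last holds). Time passes only in rows, so rows that repeat a pose let the fingers close. It gives the time, the measured TCP pose, the force, the opening and the grip force at its end, in the units of the state.
- arm.observe(): the state, without advancing time (a new reading comes with each control period).
- arm.camera(name): name is "side" or "top"; returns a dict with "pixels" (384x512x3 uint8, red, green, blue), "fx", "fy", "cx", "cy" (pixels), "k1" (the pictures are not rectified: a ray, as slopes to the right and down, at radius r is drawn at 1 + k1 r^2 times it, then the intrinsics apply), "rvec" (rotation vector, rad) and "tvec" (3), from world to camera coordinates, as OpenCV has them. Camera axes: x right, y down, z forward; pixel columns grow to the right and rows downward; lengths in m; the calibration is good to about 2 mm. A picture is of the moment at which its call begins. There is no depth.
- arm.finish_job(): hands the job in; it is judged then, once.
The state is a dict: "t": time; "joint_positions": joint angles; "dq": joint speeds; "effort": joint torques, N m; "eef_pos": TCP position; "tcp_rot": TCP orientation; "ft_force": force on the tool from outside, world axes, zero at the start; "moment": the same for the moment, N m; "grip_width": opening from 0.0 (shut) to 1.0 (fully open); "gripper_force": force on a finger pad.
Only numpy, scipy, OpenCV 4.12 (cv2) and the standard library are available. Lean on these libraries where they do the work, as an engineer would, in place of code of your own. Each camera call takes 0.05 s, during which the arm holds its last target. There are 200 camera calls.

## Working session

There is one attempt and no reset: what is moved stays moved. The work goes in short steps, Python scripts to look and compute and a tool call to move; the robot and the scene stay as the last step left them, time stands still between calls to the robot, and variables do not carry over. Pictures are saved under pics/ and viewed, at most 10 in all, crops included, and the job is handed in when it is done.

Besides the shell and the picture viewer there is one more tool, called as name(argument=value, ...) on one line, values as JSON. jog_arm: Moves the arm, as the interface text tells. Its arguments: {"type":"object","properties":{"targets":{"type":"string"},"squeeze":{"type":"number"}},"required":["targets"]}

```bash
mkdir -p pics
cat > h.py <<'E'
import numpy as np, cv2
from plant import arm
def snap(name,fn,crop=None,s=1):
    c=arm.camera(name); p=c["pixels"][:,:,::-1]
    np.save('pics/'+fn+'.npy',p)
    if crop: x0,y0,x1,y1=crop; p=p[y0:y1,x0:x1]
    cv2.imwrite('pics/'+fn+'.png',cv2.resize(p,None,fx=s,fy=s,interpolation=cv2.INTER_CUBIC)); return c
def w(c,u,v,z):
    x,y=(u-c["cx"])/c["fx"],(v-c["cy"])/c["fy"]; a,b=x,y
    for _ in range(20):
        f=1+c["k1"]*(a*a+b*b); a,b=x/f,y/f
    R=cv2.Rodrigues(np.array(c["rvec"],float))[0]; t=np.array(c["tvec"],float).ravel()
    d=R.T@np.array([a,b,1]); o=-R.T@t
    return o+d*(z-o[2])/d[2]
def px(c,P):
    R=cv2.Rodrigues(np.array(c["rvec"],float))[0]; q=R@np.array(P)+np.array(c["tvec"],float).ravel()
    a,b=q[:2]/q[2]; f=1+c["k1"]*(a*a+b*b)
    return c["fx"]*a*f+c["cx"],c["fy"]*b*f+c["cy"]
E
python3 - <<'E'
from h import *
a=snap("top","t1",s=1.5);b=snap("side","s1",s=1.5)
for c in(a,b):print({k:c[k] for k in c if k!="pixels"})
print(arm.observe())
E
```

```text
{'fx': 379.7861157674344, 'fy': 379.7861157674344, 'cx': 260.6132164456042, 'cy': 182.131648172256, 'k1': -0.12515649515997554, 'rvec': array([ 2.19346398, -2.20012496,  0.04526003]), 'tvec': array([-0.02493688,  0.44017225,  0.97041817])}
{'fx': 429.4884279110935, 'fy': 429.4884279110935, 'cx': 258.98979159835363, 'cy': 189.68900314428453, 'k1': 0.05365877910393769, 'rvec': array([ 2.31175614, -0.34311591,  0.17569543]), 'tvec': array([-0.46253409,  0.09202133,  1.0418154 ])}
{'t': 0.1, 'joint_positions': array([ 9.91007775e-01,  2.76527274e-01,  1.50598766e+00, -2.27543074e-05,
        1.36074695e+00, -1.20998674e-01]), 'dq': array([ 3.91872945e-04, -1.09863532e-03, -2.12084301e-03, -1.30362030e-03,
        1.10962732e-03,  8.35593727e-05]), 'effort': array([ 1.85980876e-03, -4.17700839e+01, -2.46406478e+01, -1.95171401e-04,
        5.81276690e-03,  1.28504874e-05]), 'eef_pos': array([0.25440882, 0.5151533 , 0.24753629]), 'tcp_rot': array([-2.76045705e-04,  2.27385956e-01,  9.73804359e-01, -7.87716891e-04]), 'ft_force': array([ 0.50982481, -0.1735348 , -0.301739  ]), 'moment': array([ 0.00312319, -0.0199736 , -0.05027059]), 'gripper_force': 0.0, 'grip_width': 0.9989194067155479}
```

View pics/t1.png

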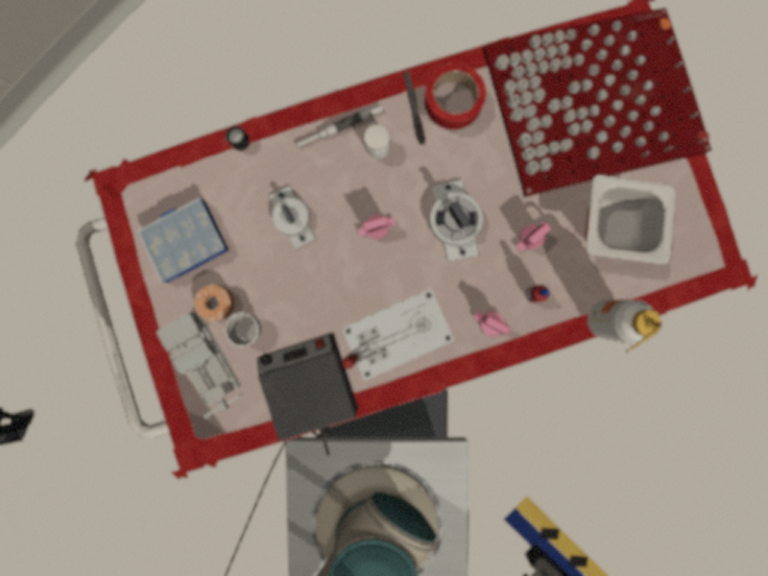

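View pics/s1.png

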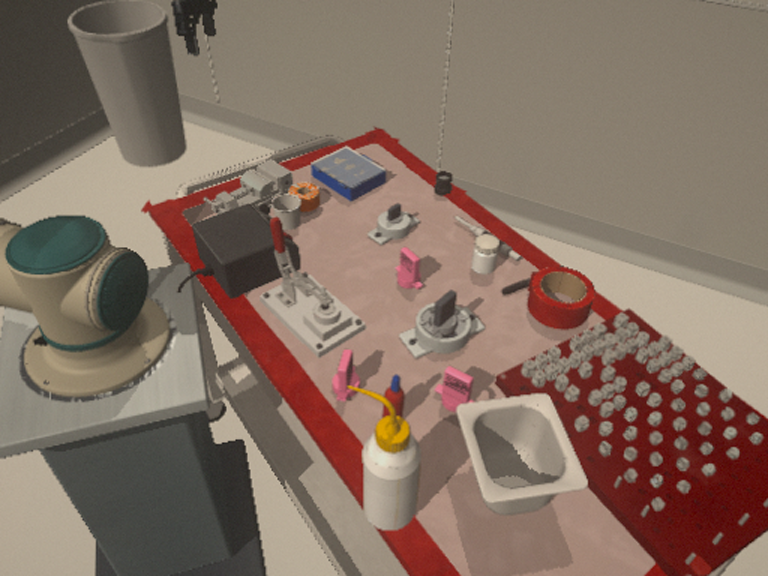

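The top view shows the larger port at 1.5x pixel (456,218), with a dark grip bar. The things it could be confused with are the small port (290,215) and three pink plugs at (376,227), (533,236) and (490,323). The larger, grey, bolted port with the dark bar fits the description, so I'll check it in one close crop.

Run:
```python
from h import *
t=np.load('pics/t1.npy')[110:182,268:340]; s=np.load('pics/s1.npy')[175:247,258:330]
cv2.imwrite('pics/c1.png',cv2.resize(np.hstack([t,s]),None,fx=5.5,fy=5.5,interpolation=cv2.INTER_CUBIC))
```

```text
(no output)
```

View pics/c1.png

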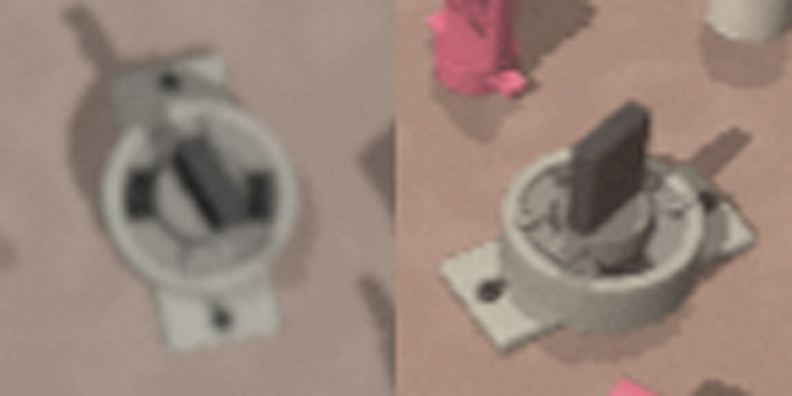

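The crop confirms it: dark bar in the larger grey cup, ear bolts at crop (170,82) and (222,317), bar top running about (190,145) to (232,220). The dark thread gaps are at (140,193) and (260,193).

Run:
```python
from h import *
c=arm.camera("top"); d=arm.camera("side")
W=lambda u,v,z:w(c,268+(u+.5)/5.5-.5,110+(v+.5)/5.5-.5,z)
S=lambda u,v,z:w(d,258+(u-396+.5)/5.5-.5,175+(v+.5)/5.5-.5,z)
def rep(n,a,b): print(n,(a+b)/2,np.linalg.norm(a-b),np.arctan2(*(b-a)[1::-1]))
rep("bolts top",W(170,82,.01),W(222,317,.01))
rep("bolts side",S(488,290,.01),S(708,200,.01))
print("rim",W(200,200,.03))
rep("gaps",W(140,193,.025),W(260,193,.025))
rep("bar top",W(192,145,.083),W(233,222,.083))
rep("bar side",S(582,143,.083),S(640,108,.083))
```

```text
bolts top [ 0.53430064 -0.13726159  0.01      ] 0.1143467817477077 -2.935114984081726
bolts side [ 0.53463487 -0.13624663  0.01      ] 0.11726519112434038 0.2028522527323134
rim [ 0.53100347 -0.13691824  0.03      ]
gaps [ 0.53499911 -0.13754373  0.025     ] 0.0559949222301641 -1.5714355924493832
bar top [ 0.53083571 -0.13656772  0.083     ] 0.038265007575596095 -2.66352762047941
bar side [ 0.53449059 -0.13404862  0.083     ] 0.03431884746870667 0.3919855097850603
```

jog_arm(targets="1 -539 -460 80 2.25;1 -539 -460 80 2.25;1 -539 -460 80 2.25;1 -539 -460 80 2.25;1 -539 -460 80 2.25;1 -539 -460 80 2.25;1 -539 -460 80 2.25;1 -539 -460 80 2.25;1 -539 -460 80 2.25;1 -539 -460 80 2.25;1 -539 -460 80 2.25;1 -539 -460 80 2.25;1 -539 -460 80 2.25;1 -539 -460 80 2.25;1 -539 -460 80 2.25;1 -539 -460 80 2.25;1 -539 -460 80 2.25;1 -539 -460 80 2.25;1 -539 -460 80 2.25;1 -539 -460 80 2.25", squeeze=40)

```text
t: 1.87
eef_pos: [0.5337, -0.1355, 0.1677]
tcp_rot: [-0.001, 0.976, 0.216, -0.001]
ft_force: [0.7, 0.6, 2.0]
grip_width: 1.0
gripper_force: 0.0
```

jog_arm(targets="1 0 0 0 0;1 0 0 0 0;1 0 0 0 0")

```text
t: 2.12
eef_pos: [0.5338, -0.1342, 0.1687]
tcp_rot: [-0.0, 0.976, 0.216, 0.0]
ft_force: [-0.2, 0.1, -0.2]
grip_width: 1.002
gripper_force: 0.0
```

Run:
```python
from h import *
c=snap("side","s2",(230,120,360,250),4.5)
o=arm.observe();print(o["eef_pos"],o["tcp_rot"],o["joint_positions"],o["t"])
from scipy.spatial.transform import Rotation as R
q=o["tcp_rot"];M=R.from_quat(np.r_[q[1:],q[0]]).as_matrix();print(M,np.arctan2(M[1,0],M[0,0]))
```

```text
[ 0.53393465 -0.13436177  0.16869107] [1.77085294e-05 9.76399773e-01 2.15970930e-01 2.02358635e-04] [-3.73035503e-01  2.96073211e-01  1.68378988e+00  2.13654668e-04
  1.16137372e+00  7.62303560e-01] 2.1667
[[ 9.06713032e-01  4.21747928e-01  4.02814905e-04]
 [ 4.21747942e-01 -9.06713114e-01  5.28259570e-05]
 [ 3.87516794e-04  1.21988373e-04 -9.99999917e-01]] 0.43537227103965165
```

View pics/s2.png

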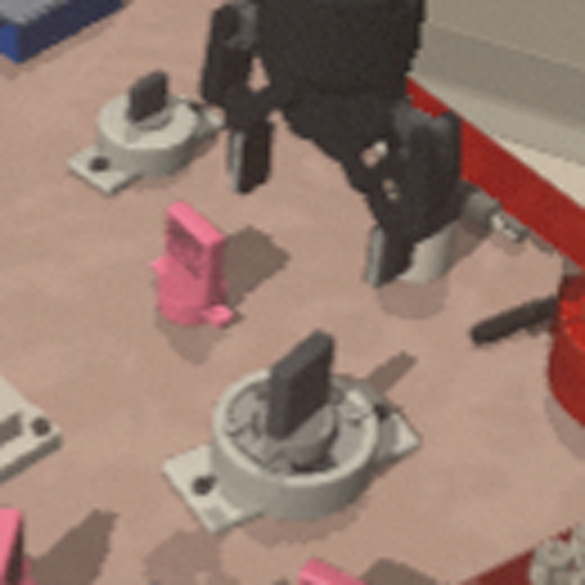

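The fingers hang above the bar and straddle it (bar top at crop (305,345)). The shift needed is under 2 mm, so I'll go down and close.

jog_arm(targets="1 -1 1 30 0;1 -1 1 60 0;1 -1 1 80 0;1 -1 1 92 0;1 -1 1 100 0;1 -1 1 100 0;1 -1 1 100 0;1 -1 1 100 0")

```text
t: 2.83
eef_pos: [0.5346, -0.137, 0.0694]
tcp_rot: [0.001, 0.977, 0.215, 0.001]
ft_force: [-0.2, 0.3, 0.0]
grip_width: 0.996
gripper_force: 0.0
```

jog_arm(targets="0.5 0 0 0 0;0.4 0 0 0 0;0.3 0 0 0 0;0.2 0 0 0 0;0 0 0 0 0;0 0 0 0 0;0 0 0 0 0;0 0 0 0 0;0 0 0 0 0;0 0 0 0 0;0 0 0 0 0", squeeze=30)

```text
t: 3.75
eef_pos: [0.5338, -0.137, 0.0685]
tcp_rot: [0.0, 0.977, 0.215, 0.0]
ft_force: [-0.4, 0.2, 3.6]
grip_width: 0.164
gripper_force: 31.6
```

jog_arm(targets="0 0 0 0 -0.07;0 0 0 0 -0.14;0 0 0 0 -0.21;0 0 0 0 -0.28;0 0 0 0 -0.35;0 0 0 0 -0.42;0 0 0 0 -0.49;0 0 0 0 -0.56;0 0 0 0 -0.63;0 0 0 0 -0.7;0 0 0 0 -0.77;0 0 0 0 -0.84;0 0 0 0 -0.91;0 0 0 0 -0.98;0 0 0 0 -1.05;0 0 0 0 -1.12;0 0 0 0 -1.12;0 0 0 0 -1.12;0 0 0 0 -1.12")

```text
t: 5.33
eef_pos: [0.5335, -0.1367, 0.0678]
tcp_rot: [-0.0, 0.714, 0.7, -0.0]
ft_force: [0.3, -0.7, -2.3]
grip_width: 0.154
gripper_force: 30.8
```

Run:
```python
from h import *
o=arm.observe();print(o)
c=snap("side","s3",(240,130,350,250),5)
```

```text
{'t': 5.3333, 'joint_positions': array([-3.77385447e-01,  4.01484371e-01,  1.81316496e+00,  1.93522007e-04,
        9.27814404e-01, -3.58056613e-01]), 'dq': array([-0.00129976, -0.00421004, -0.00416609,  0.00043278,  0.00108806,
       -0.00601123]), 'effort': array([ 1.87096215e-03, -4.41912746e+01, -1.91680723e+01,  4.91781702e-04,
        8.40454828e-03,  3.29891234e-03]), 'eef_pos': array([ 0.53345881, -0.1367435 ,  0.06784184]), 'tcp_rot': array([-4.29501856e-04,  7.13948005e-01,  7.00198579e-01, -1.05913797e-04]), 'ft_force': array([ 0.2895845 , -0.67993595, -2.29791673]), 'moment': array([0.03008851, 0.03654618, 0.02325554]), 'gripper_force': 30.84213674068451, 'grip_width': 0.15441699866556044}
```

View pics/s3.png

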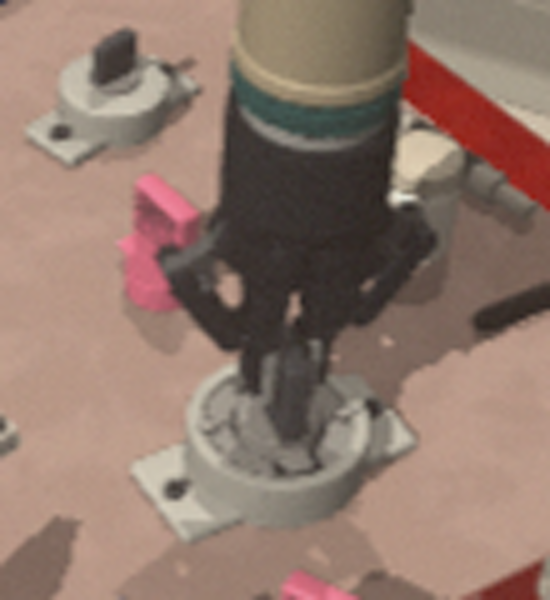

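The bar has turned with the gripper (near edge at crop (290,400)), and the wrist carries its weight (−2.3 N). Tool yaw 1.55 matches the thread start, so I'll lower it.

jog_arm(targets="0 0 0 1 0;0 0 0 2 0;0 0 0 3 0;0 0 0 4 0;0 0 0 4 0;0 0 0 4 0")

```text
t: 5.88
eef_pos: [0.5336, -0.1368, 0.0642]
tcp_rot: [-0.0, 0.713, 0.701, -0.0]
ft_force: [-0.3, 0.2, -1.6]
grip_width: 0.161
gripper_force: 30.8
```

jog_arm(targets="0 0 0 1 0;0 0 0 2 0;0 0 0 3 0;0 0 0 4 0;0 0 0 5 0;0 0 0 5 0;0 0 0 5 0")

```text
t: 6.47
eef_pos: [0.5337, -0.1369, 0.0592]
tcp_rot: [-0.0, 0.713, 0.701, 0.0]
ft_force: [0.9, 0.1, -2.4]
grip_width: 0.159
gripper_force: 30.8
```

jog_arm(targets="0 0 0 0.5 0;0 0 0 1 0;0 0 0 1.5 0;0 0 0 2 0;0 0 0 2 0;0 0 0 2 0")

```text
t: 6.97
eef_pos: [0.5338, -0.1369, 0.0577]
tcp_rot: [0.0, 0.713, 0.701, 0.0]
ft_force: [-2.0, 0.4, 2.5]
grip_width: 0.16
gripper_force: 31.5
```

jog_arm(targets="0 0 0 -0.5 0.05;0 0 0 -0.5 0.1;0 0 0 -0.5 0.15;0 0 0 -0.5 0.2;0 0 0 -0.5 0.25;0 0 0 -0.5 0.3;0 0 0 -0.5 0.35;0 0 0 -0.5 0.4;0 0 0 -0.5 0.4")

```text
t: 7.72
eef_pos: [0.534, -0.137, 0.0577]
tcp_rot: [0.0, 0.839, 0.545, 0.0]
ft_force: [-0.4, 0.5, -1.4]
grip_width: 0.163
gripper_force: 31.0
```

```bash
python3 -c "
from h import *
o=arm.observe();print(o['moment'],o['ft_force'])"
```

```text
[-0.02380569 -0.01892075 -0.0439794 ] [-0.36490869  0.46382559 -1.3584813 ]
```

Turning freely with almost no moment, so I'll go on to home (0.95 rad more).

jog_arm(targets="0 0 0 0 0.06;0 0 0 0 0.12;0 0 0 0 0.18;0 0 0 0 0.24;0 0 0 0 0.3;0 0 0 0 0.36;0 0 0 0 0.42;0 0 0 0 0.48;0 0 0 0 0.54;0 0 0 0 0.6;0 0 0 0 0.66;0 0 0 0 0.72;0 0 0 0 0.78;0 0 0 0 0.84;0 0 0 0 0.88;0 0 0 0 0.92;0 0 0 0 0.95;0 0 0 0 0.95;0 0 0 0 0.95")

```text
t: 9.3
eef_pos: [0.5339, -0.137, 0.0577]
tcp_rot: [0.0, 0.995, 0.102, 0.0]
ft_force: [0.5, -1.3, -1.5]
grip_width: 0.16
gripper_force: 31.0
```

Run:
```python
from h import *
o=arm.observe();print(o['moment'],o['ft_force'])
c=snap("side","s4",(240,130,350,250),5)
```

```text
[-0.05647609 -0.07598992 -0.00204119] [ 0.49001723 -1.29865306 -1.50473272]
```

View pics/s4.png

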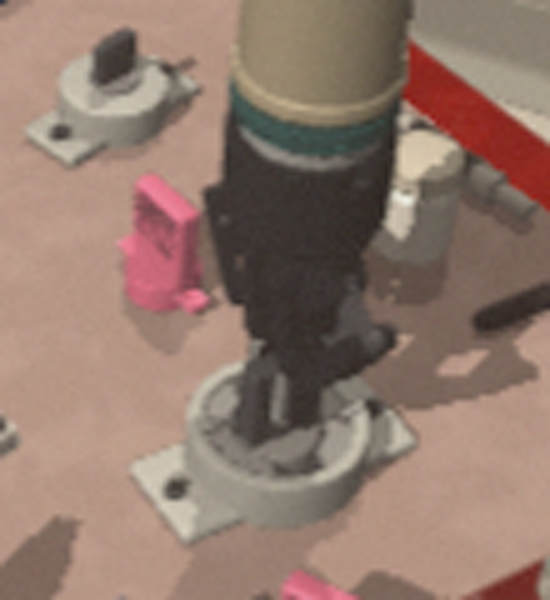

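The bar is down in the cup along the ear line (crop (280,410)). I'll feel gently for the stop to confirm the angle.

jog_arm(targets="0 0 0 0 0.03;0 0 0 0 0.06;0 0 0 0 0.09;0 0 0 0 0.09")

```text
t: 9.68
eef_pos: [0.5338, -0.1374, 0.0578]
tcp_rot: [0.001, 0.998, 0.058, -0.0]
ft_force: [0.3, -1.9, -1.9]
grip_width: 0.158
gripper_force: 33.3
```

```bash
python3 -c "
from h import *
o=arm.observe();print(o['moment'],o['ft_force'],o['tcp_rot'])"
```

```text
[-0.33699183 -0.02364586  0.58866142] [ 0.27455304 -1.92324534 -1.91202473] [ 6.88621756e-04  9.98323686e-01  5.78735197e-02 -1.32579718e-06]
```

Stop felt at about 4° past home, as described. I'll back off, release and rise.

jog_arm(targets="0 0 0 0 -0.03;0 0 0 0 -0.07;0 0 0 0.5 -0.07;0 0 0 0.5 -0.07;0.6 0 0 0.5 -0.07;0.6 0 0 0.5 -0.07;0.6 0 0 0.5 -0.07;0.6 0 0 0.5 -0.07;0.6 0 0 0.5 -0.07;0.6 0 0 0.5 -0.07")

```text
t: 10.52
eef_pos: [0.5337, -0.1368, 0.0572]
tcp_rot: [-0.0, 0.996, 0.091, -0.0]
ft_force: [0.3, 0.1, 0.5]
grip_width: 0.597
gripper_force: 0.0
```

jog_arm(targets="0.6 0 0 -10 0;0.6 0 0 -30 0;0.6 0 0 -60 0;0.6 0 0 -100 0;0.6 0 0 -130 0;0.6 0 0 -150 0;0.6 0 0 -150 0;0.6 0 0 -150 0;0.6 0 0 -150 0")

```text
t: 11.27
eef_pos: [0.533, -0.1366, 0.2068]
tcp_rot: [-0.0, 0.996, 0.091, -0.001]
ft_force: [0.0, 0.2, -0.4]
grip_width: 0.599
gripper_force: 0.0
```

Run:
```python
from h import *
c=snap("side","s5",(240,130,350,250),5)
```

```text
(no output)
```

View pics/s5.png

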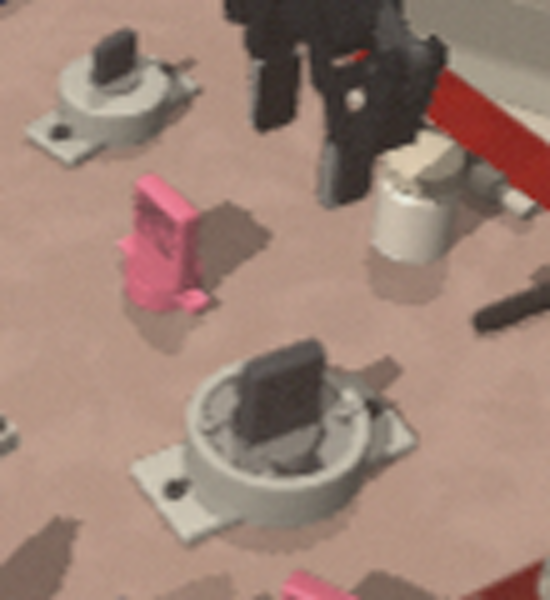

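The plug is seated low with its bar (crop (245,375) to (320,345)) along the line of the ear bolts (175,488) and (375,408). The gripper is clear, so I'll hand it in.

```bash
python3 -c "
from plant import arm
print(arm.finish_job())"
```

```text
the job is handed in; nothing more can be done
None
```

The plug dropped in at the thread start, was turned clockwise to its stop and eased back about 4° into line with the ears, then let go; I handed the job in at about 11 s, and no verdict came back.

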